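# Clear, unlatch and raise the shield of a UV viewing table to its preset angle

## Task

First take the meter off the amber shield of the UV viewing table and lay it down on the blue mat, lengthwise along the mat and wholly on it. Then slide the yellow catch outward to its stop to unlock the shield, and raise the shield by its steel bar until it stands in line with the red pointer arm beside it, and let go. Do not disturb the pointer arm or knock the bottles, beaker, dish and tape roll standing around.

Things in the scene. Friction and masses are not known exactly. Their poses are not given: they have to be found in the camera images.
- uv_table: white UV viewing table, black control strip in front, fixed to the bench at a varying place and yaw, 150 (x) x 220 (y) x 54 mm high. Origin: centre of its underside, z up. Own -x is its front, turned roughly to the robot; hinge at its back (own x +75, z 60 mm); red pointer left (own y +128), catch right, on a grey housing (own x -48..+8, y -110..-206, 42 mm high)
- shield (a joint): angle of the amber shield in rad: 0 = closed, level; grows to 1.75 as its front edge is lifted. Panel 150 x 220 x 6 mm, top face at z = 63 mm when closed. The hinge is stiff (0.6 N m): the shield stays where it is left. It cannot open while the catch is locked
- shield_bar (a point): centre of the shield's round steel lifting bar: 12 mm diameter, 114 mm free length along the table's y between two black arms, 198 mm from the hinge axis in the panel's plane, 42 mm clear of the panel's front edge, z = 60 mm when closed. Being round it turns in a grip from above while following the arc. Own x points to the hinge, y along the bar, z out of the upper face
- shield_hinge (a point): middle of the shield's hinge axis (the axis is along this point's y, level), z = 60 mm; same axes as the shield_bar
- pointer (a joint): angle of the red pointer arm in rad, measured just as the shield's angle: 0 = level towards the front, 1.57 = straight up. Starts between 0.75 and 1.25 and shows the angle wanted; not to be moved (its pivot has 0.8 N m of friction).
- pointer_arm (a point): point 12 mm from the tip of the red pointer arm (arm 152 mm long, 12 mm wide, 5 mm thick, pivoted on the line of the shield's hinge axis, 18 mm outside the shield's left edge), 140 mm from the pivot; its own x runs along the arm towards the pivot
- catch (a joint): travel of the sliding catch in m: about 0 = locked (steel tongue over the shield's right edge), 0.030 = pulled fully outward to its stop; slides along the table's -y, i.e. away from the shield, with about 2 N of friction, and stays where it is left. The shield is free from about 0.013.
- catch_tab (a point): point in the middle of the catch's upright yellow tab, 22 mm below its top; the tab is 16 mm thick (table's x), 32 mm wide (table's y) and its top is at z = 111 mm; a grip across the 16 mm from above is free. At locked it stands 28 mm outside the shield's right edge.
- meter: hand-held meter, light grey with display and keys, 144 (own x) x 66 (own y) x 28 mm high, lying face up on the shield, askew to it by up to about 0.35 rad, about 0.1 to 0.3 kg; origin at the centre of its underside, z up
- mat_blue: blue mat, 190 (own x) x 110 (own y) x 4 mm, fixed to the bench, left or right of the table; origin at the centre of its underside (its top is 4 mm above)
- tape_roll: broad roll of tan packing tape lying flat, 96 mm diameter, 48 mm high, loose, on the side opposite the mat; origin at the centre of its underside; leave alone
- bottle_right: square clear bottle with white cap, 62 x 62 x 142 mm, loose, standing behind and right of the table; origin at the centre of its underside; leave alone
- bottle_left: square clear bottle with white cap, 62 x 62 x 142 mm, loose, standing behind and left of the table; origin at the centre of its underside; leave alone
- dish: lidded aluminium dish, 68 mm diameter, 24 mm high, loose, in front of the lifting bar; origin at the centre of its underside; leave alone
- beaker: clear beaker with grey filling, 75 mm diameter, 94 mm high, loose, far left; origin at the centre of its underside; leave alone
Things that resemble listed ones, but are neither listed nor needed, are in the scene too. Several things have the shape of the meter; the one meant has the colours described above.

How it is judged:
On the way, in this order (a step that is already met when the one before it is completed fails the run):
1. the meter lies on the blue mat, lengthwise (horizontal distance between meter and mat_blue below 0.03 m and height (world z) of meter below 0.01 m and angle between the x axis of meter and the x axis of mat_blue, either way round below 0.25 rad and linear speed of meter below 0.03 m/s), for 0.2 s.
2. the catch is pulled out (value of joint catch above 0.025 m), for 0.2 s.
3. the shield is raised in line with the pointer arm (angle between the x axis of shield_bar and the x axis of pointer_arm, either way round below 0.12 rad), for 0.2 s.
At the end, for the whole second after the job is handed in: The meter lies face up on the blue mat, its centre within 30 mm of the mat's and its length within 0.25 rad of the mat's length; the catch is out by more than 25 of its 30 mm; the shield rests within 0.12 rad (7 degrees) of the red pointer arm (horizontal distance between meter and mat_blue below 0.03 m and height (world z) of meter below 0.01 m and angle between meter's own z axis and vertical below 0.1 rad and angle between the x axis of meter and the x axis of mat_blue, either way round below 0.25 rad and value of joint catch above 0.025 m and angle between the x axis of shield_bar and the x axis of pointer_arm, either way round below 0.12 rad and velocity of joint shield between -0.05 and 0.05 rad/s); the robot touches nothing.
It fails at once if the red pointer arm is moved by more than 12 mm (distance of pointer_arm from where it was at the start of the episode above 0.012 m).
It fails at once if a bottle, the beaker, the dish or the tape roll is moved by more than 25 mm or tipped (distance of any of tape_roll, bottle_right, bottle_left, dish, beaker from where it was at the start of the episode above 0.025 m or angle between any of bottle_right, bottle_left, beaker's own z axis and vertical above 0.4 rad).
It also fails if it takes over 64 s, if anything falls off the work surface, if the arm or the gripper's body presses on something with over 40 N, if the wrist force passes 120 N, or if a joint passes its speed limit or range.

## Robot

A 6-joint arm with a two-finger parallel gripper is mounted at the origin on a cart in front of the work surface, level with it; the furniture and walls round the work are solid. World frame = base frame: x ahead of the robot, y to its left, z up, the work surface at z = 0. Lengths are in m, angles in rad, forces in N, time in s.
With the tool pointing down it reaches from about 0.35 to 0.775 m from the base axis. Payload 7.3 kg.
Tool frame: the origin (TCP) lies between the finger pads; the fingertips stand ahead of it and the grasp point (between the pads) lies 6 mm ahead of it (robot.tip_extent is the x of the fingertips in the tool frame, in m); x points along the fingers, z is the direction in which the jaws open and shut, and the axes are right-handed (so a half turn about x gives the same grasp; the last joint's range is limited). The gripper opens to 92 mm and grips with 3 to 60 N. Pads are 19 mm wide; open, the fingers measure 130 mm over their backs; the gripper's body (75 mm by 190 mm) begins 47 mm behind the grasp point.
Start: joints at [-1.431, 0.342, 1.524, -0, 1.275, -0.146], TCP at [0.148, -0.504, 0.22] pointing down, gripper open.
Joint ranges: [-2.53, 2.53], [-0.77, 2.02], [0.04, 2.7], [-1, 4.14], [0.28, 2.66], [-3.11, 3.11]. Speed limits (rad/s): [2.57, 2.57, 3.14, 3.14, 3.14, 3.14].

## Interface

Orientations are given as [roll, pitch, yaw] about the fixed x, y, z axes, in that order (R = Rz(yaw) Ry(pitch) Rx(roll)).
In Python, from cell import robot gives the robot as it stands. The module is installed in compiled form; this text tells all that it offers.
- The arm moves only by the shell command python3 -m creep 'ROWS' [FORCE]. ROWS is JSON, a list of rows, each an object with "translation": the shift along the tool's x, y, z in m, a list of three; "twist": the turn, a rotation vector about the tool's x, y, z in rad, a list of three; "hand": the opening in per cent of the stroke, from 0 (shut) to 100 (fully open). A call has 1 to 5 rows; each row is the pose to reach, as a shift and turn from the pose measured when the call began, along the tool's axes at that moment; what a row does not reach only later rows make up. A row lasts 1/10 s, in which the tool goes at most 50 mm and 8.59 degrees, less where a joint would pass 70% of its speed; a pose out of reach is approached as far as the arm can. A call with a gripper value outside its range is refused whole. The fingers move at their own pace and stop on an object; FORCE is the grip in N (left out, the last holds). Time passes only in rows, so rows that repeat a pose let the fingers close. It gives the time, the measured TCP pose, the force and the opening at its end, in the units of the state.
- robot.observe(): the state, without advancing time (a new reading comes with each control period).
- robot.read_camera(name): name is "scene" or "top"; returns the picture (384x512x3 uint8, blue, green, red); there is no depth.
- robot.calibration(name): a dict with "intrinsics" (3x3 intrinsics, pixels), "cam_to_world" (4x4, takes a point from camera to world coordinates). Camera axes: x right, y up, looking along -z (the intrinsics and any distortion apply to the point x, -y, -z); pixel columns grow to the right and rows downward; lengths in m; the calibration is good to about 2 mm. A picture is of the moment at which its call begins. calibration takes no time and is no camera call.
- robot.hand_in(): hands the job in, once; it reports no verdict.
The state is a dict: "time": time; "qpos": joint angles; "qvel": joint speeds; "joint_efforts": joint torques, N m; "tool_pos": TCP position; "tool_rot": TCP orientation; "contact_force": force on the tool from outside, world axes, zero at the start; "torque": the same for the moment, N m; "opening": finger opening in m.
Only numpy, scipy, OpenCV 4.12 (cv2) and the standard library are available. Lean on these libraries where they do the work, as an engineer would, in place of code of your own. Each camera call takes 0.05 s, during which the arm holds its last target. There are 200 camera calls.

## Working session

There is one attempt and no reset: what is moved stays moved. The work goes in short steps, Python scripts to look and compute and a shell command to move; the robot and the scene stay as the last step left them, time stands still between calls to the robot, and variables do not carry over. Pictures are saved under pics/ and viewed, about 8 in all and at most 12, crops included, and the job is handed in when it is done.

```bash
mkdir -p pics
cat > h.py <<'E'
import numpy as np,cv2
from cell import robot
from scipy.spatial.transform import Rotation as R
def ray(cam,uv):
    c=robot.calibration(cam);K=np.array(c["intrinsics"]);T=np.array(c["cam_to_world"])
    d=np.linalg.inv(K)@[uv[0],uv[1],1];d=np.array([d[0],-d[1],-d[2]])
    return T[:3,3],T[:3,:3]@d
def onz(cam,uv,z):
    o,d=ray(cam,uv);return o+d*(z-o[2])/d[2]
def proj(cam,p):
    c=robot.calibration(cam);K=np.array(c["intrinsics"]);T=np.array(c["cam_to_world"])
    q=T[:3,:3].T@(np.array(p)-T[:3,3]);q=K@[q[0],-q[1],-q[2]];return q[:2]/q[2]
def tool():
    s=robot.observe();return np.array(s["tool_pos"]),R.from_euler('xyz',s["tool_rot"])
def delta(p,Rt):
    "shift and twist in tool axes to reach TCP p, rotation Rt"
    p0,R0=tool();return R0.inv().apply(np.array(p)-p0).round(4),(R0.inv()*Rt).as_rotvec().round(4)
def down(yaw_z):
    "tool pointing down with tool z (jaw dir) along world angle yaw_z; picks half turn nearest"
    p0,R0=tool();best=None
    for a in(yaw_z,yaw_z+np.pi):
        z=np.array([np.cos(a),np.sin(a),0]);x=np.array([0,0,-1.]);Rt=R.from_matrix(np.c_[x,np.cross(z,x),z])
        m=(R0.inv()*Rt).magnitude()
        if best is None or m<best[0]:best=(m,Rt)
    return best[1]
E
python3 - <<'E'
from h import *
for n in("scene","top"):
    im=robot.read_camera(n);cv2.imwrite(f"pics/{n}0.png",im)
    c=robot.calibration(n);print(n,c.keys(),np.array(c["intrinsics"]).round(1).tolist(),np.array(c["cam_to_world"]).round(3).tolist())
print(robot.observe(),robot.tip_extent)
a=cv2.imread("pics/scene0.png");b=cv2.imread("pics/top0.png")
cv2.imwrite("pics/sc.png",cv2.resize(a,(800,600),interpolation=cv2.INTER_CUBIC));cv2.imwrite("pics/tp.png",cv2.resize(b,(800,600),interpolation=cv2.INTER_CUBIC))
E
```

```text
scene dict_keys(['intrinsics', 'cam_to_world']) [[359.6, 0.0, 259.7], [0.0, 359.6, 199.0], [0.0, 0.0, 1.0]] [[-0.681, -0.591, 0.433, 1.098], [0.732, -0.546, 0.407, 0.519], [-0.004, 0.594, 0.804, 1.064], [0.0, 0.0, 0.0, 1.0]]
top dict_keys(['intrinsics', 'cam_to_world']) [[498.0, 0.0, 264.9], [0.0, 498.0, 186.5], [0.0, 0.0, 1.0]] [[-0.008, 0.992, -0.126, 0.408], [-1.0, -0.01, -0.008, 0.025], [-0.009, 0.126, 0.992, 1.553], [0.0, 0.0, 0.0, 1.0]]
{'time': 0.1, 'qpos': array([-1.43101936e+00,  3.42663744e-01,  1.52487506e+00, -2.09886397e-05,
        1.27539187e+00, -1.46004060e-01]), 'qvel': array([ 0.00115469, -0.00105575, -0.00391615, -0.00092002,  0.00104061,
       -0.00117756]), 'joint_efforts': array([ 1.63678629e-03, -4.32005095e+01, -2.44694227e+01,  7.18873017e-02,
        5.25650347e-02, -4.98915529e-05]), 'tool_pos': array([ 0.14796489, -0.50335335,  0.21902511]), 'tool_rot': array([3.01058826, 1.56945816, 1.72557909]), 'contact_force': array([ 1.18109361, -0.67803927,  0.24111642]), 'torque': array([-0.0111637 , -0.00557824, -0.0069259 ]), 'opening': 0.09189612199107275} 0.025
```

View pics/sc.png

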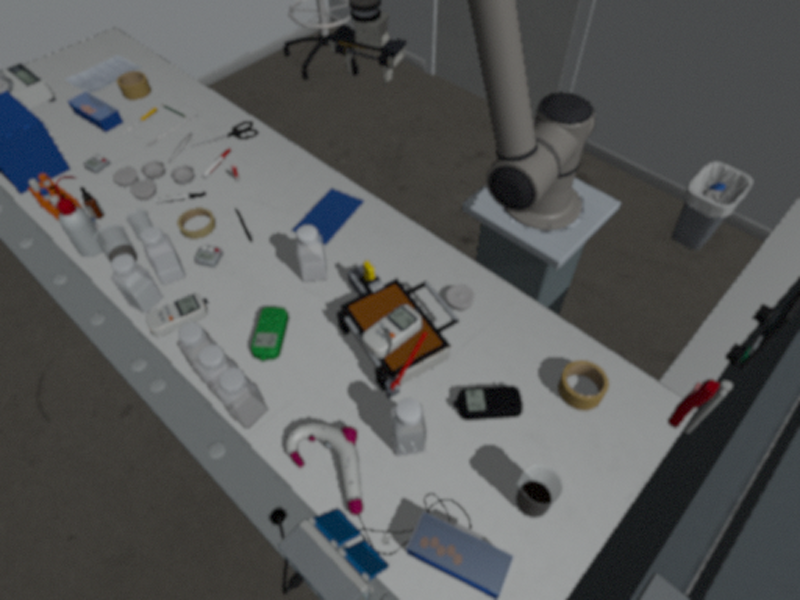

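View pics/tp.png

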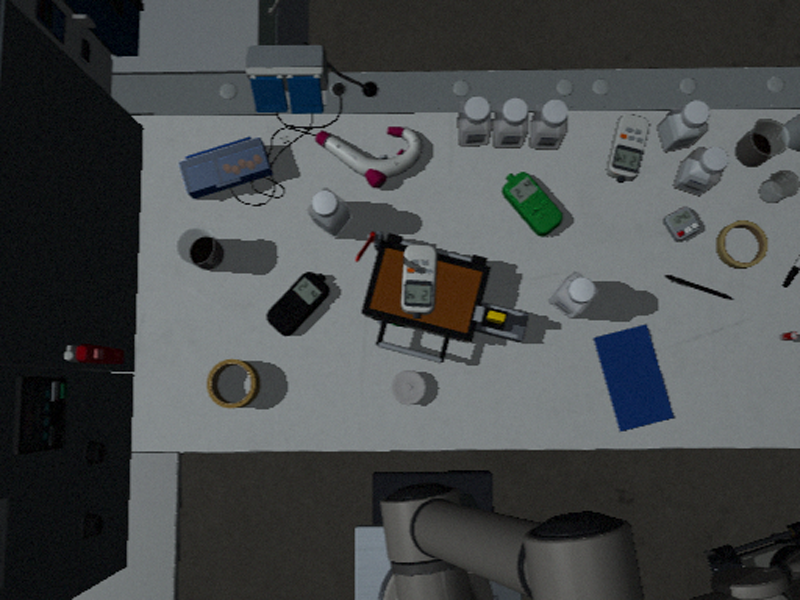

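Top picture (800x600): the candidates with the meter's shape are light grey on the amber shield (419,277), light grey at the back right (628,147), black (298,303) and green (532,203). The one on the shield fits by colour and place. The mat is at (634,378), on the right. I'll confirm this in an enlarged crop and measure.

Run:
```python
from h import *
t=cv2.imread("pics/top0.png");s=cv2.imread("pics/scene0.png")
a=cv2.resize(t[140:245,215:355],(800,600),interpolation=cv2.INTER_CUBIC)
a=cv2.convertScaleAbs(a,alpha=1.4,beta=10);cv2.imwrite("pics/tc.png",a)   # scale 5.714
b=cv2.resize(s[160:265,205:345],(800,600),interpolation=cv2.INTER_CUBIC)
cv2.imwrite("pics/scc.png",cv2.convertScaleAbs(b,alpha=1.4,beta=10))
hsv=cv2.cvtColor(t,cv2.COLOR_BGR2HSV)
def big(m,roi,z,n):
    mm=np.zeros_like(m);x0,y0,x1,y1=roi;mm[y0:y1,x0:x1]=m[y0:y1,x0:x1]
    c=max(cv2.findContours(mm,0,2)[0],key=cv2.contourArea)
    w=np.array([onz("top",p[0],z)[:2] for p in c],np.float32)
    r=cv2.minAreaRect(w);print(n,cv2.contourArea(c),"c",np.round(r[0],4),"size",np.round(r[1],4),"corners",cv2.boxPoints(r).round(4).tolist());return r
big(cv2.inRange(hsv,(100,120,30),(130,255,255)),(370,200,440,285),.004,"mat")
big(cv2.inRange(hsv,(5,120,40),(25,255,255)),(230,150,315,220),.063,"amber")
big(cv2.inRange(hsv,(20,120,120),(35,255,255)),(300,190,340,220),.111,"tab")
big(cv2.inRange(hsv,(0,0,100),(180,70,255)),(255,155,282,203),.091,"meter")
```

```text
mat 2087.5 c [ 0.4311 -0.3929] size [0.1892 0.1087] corners [[0.326200008392334, -0.3628000020980835], [0.3522000014781952, -0.4683000147342682], [0.5358999967575073, -0.4230000078678131], [0.5098999738693237, -0.3174999952316284]]
amber 1661.0 c [0.6013 0.0158] size [0.1945 0.1231] corners [[0.516700029373169, -0.062300000339746475], [0.6355999708175659, -0.09399999678134918], [0.6858000159263611, 0.09390000253915787], [0.5669000148773193, 0.12559999525547028]]
tab 33.5 c [ 0.5452 -0.1142] size [0.0288 0.0128] corners [[0.5353999733924866, -0.1264999955892563], [0.5478000044822693, -0.12970000505447388], [0.5551000237464905, -0.10189999639987946], [0.5426999926567078, -0.09860000014305115]]
meter 357.0 c [0.6228 0.0294] size [0.0625 0.1321] corners [[0.5565000176429749, -0.001500000013038516], [0.6886000037193298, -0.002300000051036477], [0.6890000104904175, 0.06019999831914902], [0.5569000244140625, 0.06109999865293503]]
```

View pics/tc.png

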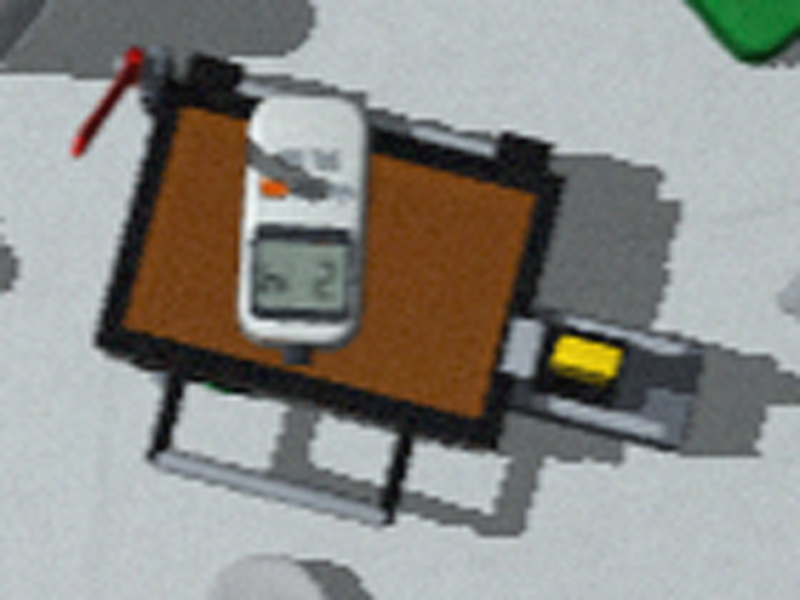

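View pics/scc.png

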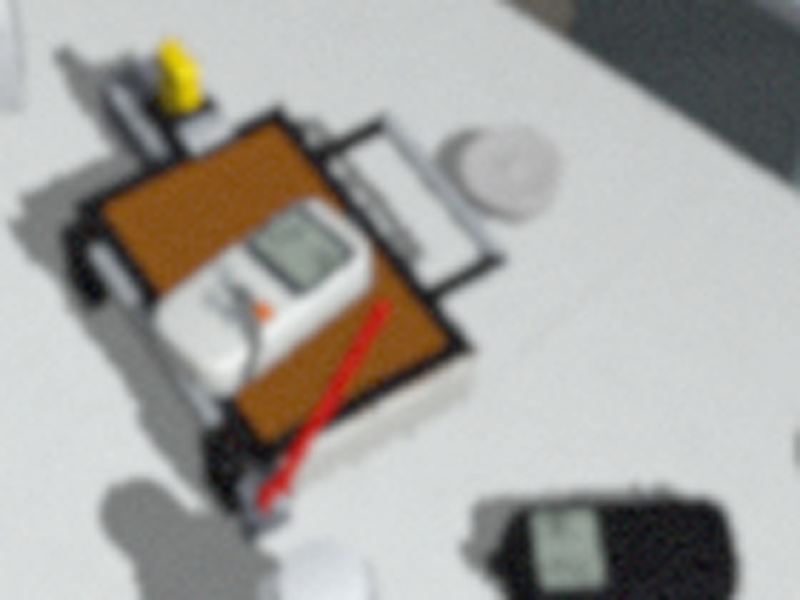

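The crop confirms it: light grey meter with display and keys on the amber shield, crop centre about (305,229). The top crop shows the bar from (155,457) to (390,520), the yellow tab at (587,360), and the red pointer from pivot (137,58) to tip (75,152). In the scene crop the pointer runs (268,495) to (383,303).

```bash
cat > geo.py <<'E'
from h import *
C=np.array([.6013,.0158]);Y=-.261
M=np.array([[np.cos(Y),-np.sin(Y)],[np.sin(Y),np.cos(Y)]])
def own2w(x,y,z):return np.r_[C+M@[x,y],z]
def onplane(cam,uv,y):   # ray with plane own y
    o,d=ray(cam,uv);n=np.r_[M[:,1],0];p0=own2w(0,y,0)
    p=o+d*(n@(p0-o))/(n@d);return np.r_[M.T@(p[:2]-C),p[2]]
E
python3 - <<'E'
from geo import *
tp=lambda u,v:(215+(u+.5)/5.714-.5,140+(v+.5)/5.714-.5)
sp=lambda u,v:(205+(u+.5)/5.714-.5,160+(v+.5)/5.714-.5)
print("bar pred",own2w(-.123,0,.06),"seen",onz("top",tp(155,457),.06),onz("top",tp(390,520),.06))
top,bot=onz("top",tp(310,93),.088),onz("top",tp(299,365),.08);print("meter",top,bot,(top+bot)/2,"yaw",np.arctan2(*(top-bot)[1::-1]))
l=onz("top",tp(310,95),.091);print("edges",onz("top",tp(243,250),.091),onz("top",tp(364,250),.091))
for cam,f,a,b in(("scene",sp,(268,495),(383,303)),("top",tp,(137,58),(75,152))):
    P,T=onplane(cam,f(*a),.128),onplane(cam,f(*b),.128);d=T-P
    print(cam,"pivot",P.round(3),"tip",T.round(3),"len",np.hypot(d[0],d[2]).round(3),"ang",np.arctan2(d[2],-d[0]).round(3),"ang from nominal pivot",np.arctan2(T[2]-.06,.075-T[0]).round(3))
# bar check and tab check in scene
print("scene crop of bar pred",[(proj("scene",own2w(-.123,y,.06))-[205,160])*5.714 for y in(-.057,.057)],"tab top",(proj("scene",own2w(-.02,-.138,.111))-[205,160])*5.714)
print("rim back corners top",[(proj("top",own2w(x,y,.063))-[215,140])*5.714 for x,y in((-.075,.11),(-.075,-.11))])
print("dish",onz("top",(414/1.5625,387/1.5625),.024),"bottleR cap",onz("top",(580/1.5625,289/1.5625),.142),"tape",onz("top",(232/1.5625,383/1.5625),.048))
p=[.595,.027,.2];print(tool()[0],delta(p,down(np.pi/2-.04)))
E
```

```text
bar pred [0.48246571 0.04753976 0.06      ] seen [0.49869438 0.10805334 0.06      ] [ 0.46466117 -0.01478351  0.06      ]
meter [0.68657928 0.02491051 0.088     ] [0.5445862 0.0319772 0.08     ] [0.61558274 0.02844386 0.084     ] yaw -0.049726818518638784
edges [0.60367246 0.06042342 0.091     ] [ 0.60306556 -0.00228924  0.091     ]
scene pivot [0.08  0.128 0.06 ] tip [0.007 0.128 0.192] len 0.15 ang 1.068 ang from nominal pivot 1.095
top pivot [0.083 0.128 0.046] tip [0.003 0.128 0.199] len 0.173 ang 1.091 ang from nominal pivot 1.096
scene crop of bar pred [array([387.44168689, 121.96634606]), array([491.67212902, 246.0543105 ])] tab top [176.90012846  52.46895749]
rim back corners top [array([ 88.66283391, 343.63003175]), array([494.6030006, 447.8484563])]
dish [0.41460255 0.03939231 0.024     ] bottleR cap [ 0.58903472 -0.2661414   0.142     ] tape [0.42511258 0.38948081 0.048     ]
[ 0.14796489 -0.50335335  0.21902511] (array([ 0.0196,  0.5784, -0.3828]), array([ 0.3258, -0.0013,  0.    ]))
```

Two views agree: the pointer angle is about 1.09 rad, and the bar and tab predictions match to within about 2 mm. I'm moving over the meter now, gripping about 20 mm to the front of its centre so the gripper body stays clear of the pointer.

```bash
python3 -m creep '[{"translation":[0,0.038,-0.025],"twist":[0.11,0,0],"hand":100},{"translation":[0,0.076,-0.05],"twist":[0.22,0,0],"hand":100},{"translation":[0,0.114,-0.076],"twist":[0.326,0,0],"hand":100},{"translation":[0,0.152,-0.1],"twist":[0.326,0,0],"hand":100},{"translation":[0,0.19,-0.126],"twist":[0.326,0,0],"hand":100}]'
cat > go.py <<'E'
import sys
from geo import *
a=[float(v) for v in sys.argv[1:5]];s=robot.observe()
print(round(s["time"],2),"now",np.round(s["tool_pos"],4),"F",np.round(s["contact_force"],1),"open",round(s["opening"],4),"need",delta(a[:3],down(a[3])))
E
python3 go.py .595 .027 .2 1.525
```

```text
time: 0.6
tool_pos: [0.2955, -0.3273, 0.219]
tool_rot: [-2.916, 1.569, 1.755]
contact_force: [0.5, -0.6, -0.7]
opening: 0.0913
0.6 now [ 0.2955 -0.3273  0.219 ] F [ 0.5 -0.6 -0.7] open 0.0913 need (array([ 0.0195,  0.2848, -0.3663]), array([ 0.0049, -0.0016,  0.0004]))
```

```bash
python3 -m creep '[{"translation":[0,0.03,-0.039],"twist":[0,0,0],"hand":100},{"translation":[0,0.06,-0.077],"twist":[0,0,0],"hand":100},{"translation":[0,0.09,-0.116],"twist":[0,0,0],"hand":100},{"translation":[0,0.12,-0.154],"twist":[0,0,0],"hand":100},{"translation":[0,0.15,-0.193],"twist":[0,0,0],"hand":100}]' >/dev/null; python3 -m creep '[{"translation":[0,0.03,-0.039],"twist":[0,0,0],"hand":100},{"translation":[0,0.06,-0.077],"twist":[0,0,0],"hand":100},{"translation":[0,0.09,-0.116],"twist":[0,0,0],"hand":100},{"translation":[0,0.12,-0.154],"twist":[0,0,0],"hand":100},{"translation":[0,0.134,-0.173],"twist":[0,0,0],"hand":100}]' ; python3 go.py .595 .027 .092 1.525
```

```text
time: 1.6
tool_pos: [0.5966, 0.0319, 0.2185]
tool_rot: [-2.721, 1.568, 1.953]
contact_force: [-0.9, -1.3, 0.2]
opening: 0.0917
1.6 now [0.5966 0.0319 0.2185] F [-0.9 -1.3  0.2] open 0.0917 need (array([ 0.1265, -0.0012,  0.0052]), array([ 0.0075, -0.0024,  0.0011]))
```

```bash
python3 -m creep '[{"translation":[0.035,0,0.003],"twist":[0,0,0],"hand":100},{"translation":[0.07,0,0.003],"twist":[0,0,0],"hand":100},{"translation":[0.095,0,0.003],"twist":[0,0,0],"hand":100},{"translation":[0.115,0,0.003],"twist":[0,0,0],"hand":100},{"translation":[0.125,0,0.003],"twist":[0,0,0],"hand":100}]' ; python3 go.py .595 .028 .092 1.525; python3 -m creep '[{"translation":[0.001,0,0],"twist":[0,0,0],"hand":30},{"translation":[0.001,0,0],"twist":[0,0,0],"hand":30},{"translation":[0.001,0,0],"twist":[0,0,0],"hand":30},{"translation":[0.001,0,0],"twist":[0,0,0],"hand":30},{"translation":[0.001,0,0],"twist":[0,0,0],"hand":30}]' 40;python3 go.py .595 .028 .092 1.525
```

```text
time: 2.1
tool_pos: [0.595, 0.0294, 0.091]
tool_rot: [-2.024, 1.565, 2.65]
contact_force: [0.2, -0.8, -0.1]
opening: 0.0922
2.1 now [0.595  0.0294 0.091 ] F [ 0.2 -0.8 -0.1] open 0.0922 need (array([-0.001 ,  0.0001,  0.0014]), array([ 0.0077, -0.0025,  0.0053]))
time: 2.6
tool_pos: [0.5954, 0.0293, 0.0908]
tool_rot: [-2.169, 1.566, 2.505]
contact_force: [0.4, 0.3, -0.0]
opening: 0.0563
2.6 now [0.5954 0.0293 0.0908] F [ 0.4  0.3 -0. ] open 0.0563 need (array([-0.0012, -0.0004,  0.0014]), array([ 0.0077, -0.0025,  0.0037]))
```

```bash
python3 -m creep '[{"translation":[0,0,0],"twist":[0,0,0],"hand":30},{"translation":[0,0,0],"twist":[0,0,0],"hand":30}]' 40
python3 - <<'E'
from h import *
t=robot.read_camera("top");s=robot.read_camera("scene")
a=cv2.resize(t[130:245,215:315],(400,460),interpolation=cv2.INTER_CUBIC)
b=cv2.resize(s[150:265,215:315],(400,460),interpolation=cv2.INTER_CUBIC)
cv2.imwrite("pics/g1.png",cv2.convertScaleAbs(np.hstack([a,b]),alpha=1.4,beta=10))
E
```

```text
time: 2.8
tool_pos: [0.5956, 0.0293, 0.0912]
tool_rot: [-2.265, 1.567, 2.409]
contact_force: [0.3, 0.8, 0.1]
opening: 0.0405
```

View pics/g1.png

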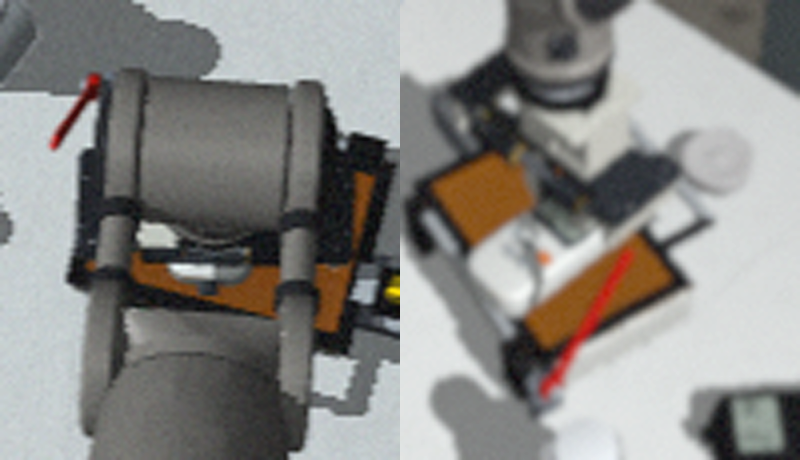

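Run:
```python
from h import *
p,Rt=tool();s=robot.observe();print(p,Rt.as_matrix().round(2).tolist(),s["opening"],s["time"])
im=robot.read_camera("scene");x0,y0=240,165;k=10
a=cv2.convertScaleAbs(cv2.resize(im[y0:y0+60,x0:x0+80],None,fx=k,fy=k,interpolation=cv2.INTER_CUBIC),alpha=1.7,beta=15)
o=s["opening"]/2
for z,c in((o,(255,0,255)),(-o,(255,255,0)),(0,(0,255,0))):
  for x in(-.04,.006,.025):
    q=(proj("scene",p+Rt.apply([x,0,z]))-[x0,y0]+.5)*k;print(x,z,q.round());cv2.circle(a,tuple(int(v) for v in q),5,c,2)
cv2.imwrite("pics/g2.png",a)
```

```text
[0.59546521 0.02932213 0.09099129] [[-0.0, 1.0, -0.04], [0.0, -0.04, -1.0], [-1.0, -0.0, -0.0]] 0.03249209191006139 2.9
-0.04 0.016246045955030694 [126. 286.]
0.006 0.016246045955030694 [130. 369.]
0.025 0.016246045955030694 [131. 401.]
-0.04 -0.016246045955030694 [197. 342.]
0.006 -0.016246045955030694 [198. 424.]
0.025 -0.016246045955030694 [198. 457.]
-0.04 0 [161. 314.]
0.006 0 [164. 396.]
0.025 0 [165. 429.]
```

View pics/g2.png

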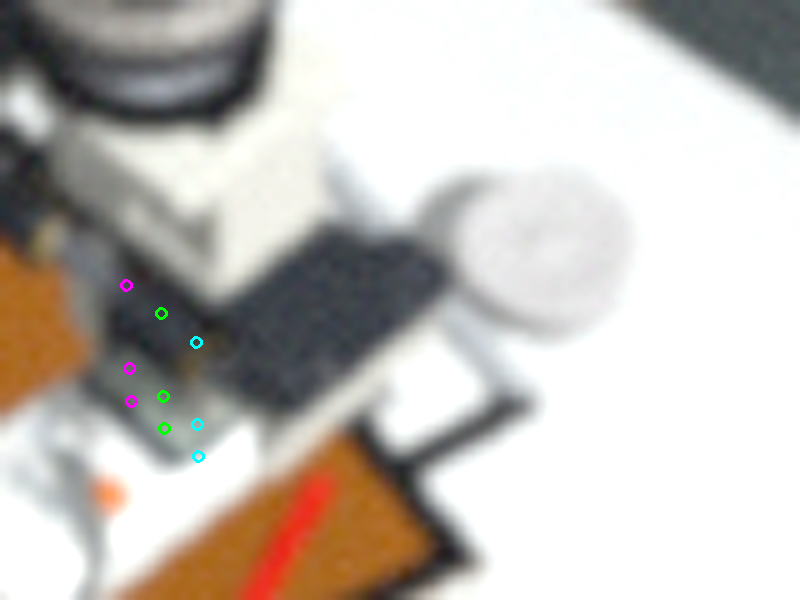

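```bash
python3 -m creep '[{"translation":[0,0,0],"twist":[0,0,0],"hand":100},{"translation":[0,0,0],"twist":[0,0,0],"hand":100},{"translation":[0,0,0],"twist":[0,0,0],"hand":100},{"translation":[0,0,0],"twist":[0,0,0],"hand":100},{"translation":[0,0,0],"twist":[0,0,0],"hand":100}]' 40 >/dev/null
python3 - <<'E'
from h import *
p,Rt=tool();s=robot.observe();print(p,s["opening"],s["time"],s["contact_force"])
im=robot.read_camera("scene");x0,y0=225,160;k=8
a=cv2.convertScaleAbs(cv2.resize(im[y0:y0+70,x0:x0+70],None,fx=k,fy=k,interpolation=cv2.INTER_CUBIC),alpha=1.2,beta=30)
cv2.imwrite("pics/g3.png",a)
E
```

```text
[0.59541595 0.02933492 0.0909136 ] 0.06536986009232605 3.45 [ 0.8866685  -0.50045088 -0.64258687]
```

View pics/g3.png

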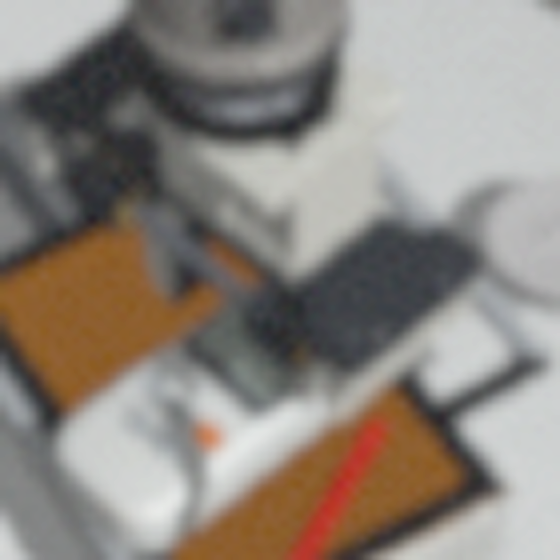

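Run:
```python
from h import *
p,Rt=tool();s=robot.observe();print(p,s["opening"],s["time"])
im=robot.read_camera("scene");x0,y0=225,150;k=7
a=cv2.convertScaleAbs(cv2.resize(im[y0:y0+85,x0:x0+95],None,fx=k,fy=k,interpolation=cv2.INTER_CUBIC),alpha=1.2,beta=30)
P=lambda q:tuple(int(v) for v in (proj("scene",q)-[x0,y0]+.5)*k)
def box(lo,hi,c,f):
    for i in range(3):
        for u in(0,1):
            for v in(0,1):
                A=[0]*3;B=[0]*3;j,m=[n for n in range(3) if n!=i]
                A[j]=B[j]=(lo,hi)[u][j];A[m]=B[m]=(lo,hi)[v][m];A[i]=lo[i];B[i]=hi[i]
                cv2.line(a,P(f(A)),P(f(B)),c,1)
tf=lambda q:p+Rt.apply(q);o=s["opening"]/2
box((-.08,-.0375,-.095),(-.041,.0375,.095),(255,0,0),tf)
box((-.041,-.0095,o),(.025,.0095,o+.019),(255,0,255),tf)
box((-.041,-.0095,-o-.019),(.025,.0095,-o),(0,255,0),tf)
Rm=R.from_euler('z',-.048)
box((-.072,-.033,.063),(.072,.033,.091),(0,0,255),lambda q:np.array([.6156,.0287,0])+Rm.apply(q))
cv2.imwrite("pics/g4.png",a)
```

```text
[0.59540731 0.02933001 0.09088966] 0.06955149598508198 3.5
```

View pics/g4.png

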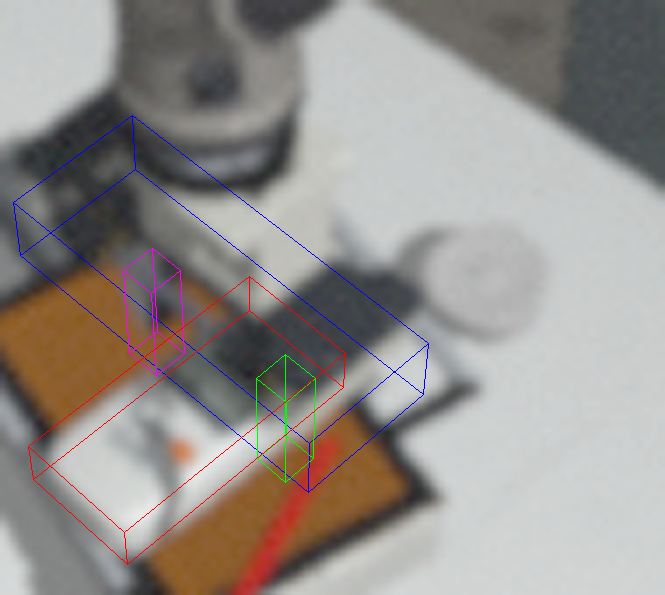

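The overlay shows no fingers in the predicted finger boxes, and the gripper appears about 40–50 mm higher than its reading. I'll test that by feel, going down in small steps while watching the force.

```bash
python3 -m creep '[{"translation":[0.001,0,0],"twist":[0,0,0],"hand":100},{"translation":[0.002,0,0],"twist":[0,0,0],"hand":100},{"translation":[0.003,0,0],"twist":[0,0,0],"hand":100}]' 40; python3 -m creep '[{"translation":[0.001,0,0],"twist":[0,0,0],"hand":100},{"translation":[0.002,0,0],"twist":[0,0,0],"hand":100}]'
python3 - <<'E'
from h import *
s=robot.observe();print(s["qpos"].round(4))
for q in([.558,.124,.132],[.633,.124,.132],[.558,.124,.2],[.558,-.066,.2],[.558,-.066,.132]):print(q,proj("top",q).round(1),proj("scene",q).round(1))
t=robot.read_camera("top");cv2.imwrite("pics/top2.png",t)
E
```

```text
time: 3.85
tool_pos: [0.5954, 0.0293, 0.0878]
tool_rot: [-2.158, 1.566, 2.517]
contact_force: [0.3, -0.3, 0.4]
opening: 0.0912
time: 4.05
tool_pos: [0.5953, 0.0294, 0.0856]
tool_rot: [-2.151, 1.566, 2.523]
contact_force: [-0.7, -0.7, 0.1]
opening: 0.0913
[-0.0805  0.6014  1.4911  0.0027  1.053   1.527 ]
[0.558, 0.124, 0.132] [234.7 197.4] [285.4 204.9]
[0.633, 0.124, 0.132] [234.7 171.6] [269.7 219.4]
[0.558, 0.124, 0.2] [233.  194.8] [286.6 191.9]
[0.558, -0.066, 0.2] [302.5 194.2] [241.9 160.4]
[0.558, -0.066, 0.132] [301.  196.8] [242.8 174. ]
```

```bash
python3 -m creep '[{"translation":[0.003,0,0],"twist":[0,0,0],"hand":100},{"translation":[0.006,0,0],"twist":[0,0,0],"hand":100},{"translation":[0.009,0,0],"twist":[0,0,0],"hand":100}]'; python3 -m creep '[{"translation":[0.002,0,0],"twist":[0,0,0],"hand":100},{"translation":[0.004,0,0],"twist":[0,0,0],"hand":100},{"translation":[0.006,0,0],"twist":[0,0,0],"hand":100}]'
python3 - <<'E'
from h import *
b=cv2.imread("pics/scene0.png");a=robot.read_camera("scene");cv2.imwrite("pics/scene3.png",a)
m=(cv2.absdiff(a,b).max(2)>40).astype(np.uint8)
for r in range(178,222):print(r,''.join('#' if v else '.' for v in m[r,225:300]))
E
```

```text
time: 4.4
tool_pos: [0.5951, 0.0294, 0.0761]
tool_rot: [-2.095, 1.566, 2.579]
contact_force: [-0.3, 0.5, -0.5]
opening: 0.0919
time: 4.7
tool_pos: [0.5951, 0.0294, 0.0699]
tool_rot: [-2.096, 1.566, 2.578]
contact_force: [-0.2, -0.3, -0.1]
opening: 0.0917
178 ..#.......######.###########..############.................................
179 ...........################...############.................................
180 .............#############....##########......#............................
181 ............##########..........#######.....###............................
182 ...........##########..########...........#####............................
183 ...........##########.############......#######............................
184 .......#...#########..#######################..............................
185 .......##...########..#####################................................
186 .......##....#####.######################..................................
187 ...................##.###################..................................
188 ...............##.####.##################
[... 1974 characters left out ...]
......................####.#####............................
214 ......................................#..#####.............................
215 .........................................####..............................
216 .........................................###...............................
217 ...........................................................................
218 ...........................................................................
219 ...........................................................................
220 ...........................................................................
221 ...........................................................................
```

Run:
```python
from h import *
p,Rt=tool()
a=cv2.imread("pics/scene3.png");b=cv2.imread("pics/scene0.png")
f=lambda i:cv2.convertScaleAbs(cv2.resize(i[165:240,235:292],None,fx=7,fy=7,interpolation=cv2.INTER_CUBIC),alpha=1.3,beta=20)
cv2.imwrite("pics/g5.png",np.hstack([f(b),f(a)]))
for z in(.046,-.046,.065,-.065):print(z,[((proj("scene",p+Rt.apply([x,0,z]))-[235,165]+.5)*7).round() for x in(-.041,.025)])
```

```text
0.046 [array([ 82., 191.]), array([ 87., 271.])]
-0.046 [array([219., 302.]), array([218., 380.])]
0.065 [array([ 55., 169.]), array([ 61., 249.])]
-0.065 [array([249., 326.]), array([247., 403.])]
```

View pics/g5.png

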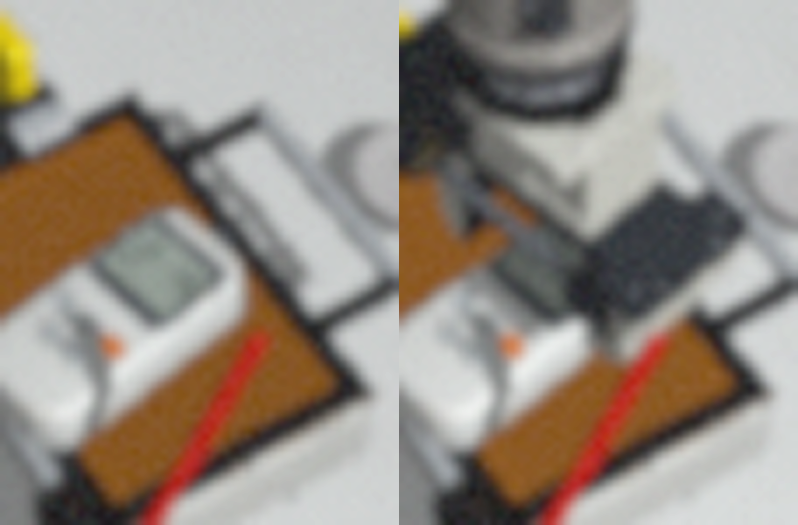

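The left fingertip shows at crop (225,358), against about (232,392) predicted. The real tips are therefore about 25 mm higher than the reading implies, roughly z 0.068, which is beside the meter now. I'll close here and see if it stops near 66 mm.

```bash
python3 -m creep '[{"translation":[0,0,0],"twist":[0,0,0],"hand":40},{"translation":[0,0,0],"twist":[0,0,0],"hand":40},{"translation":[0,0,0],"twist":[0,0,0],"hand":40},{"translation":[0,0,0],"twist":[0,0,0],"hand":40},{"translation":[0,0,0],"twist":[0,0,0],"hand":40}]' 40;python3 go.py .595 .028 .092 1.525
```

```text
time: 5.25
tool_pos: [0.5949, 0.0295, 0.0696]
tool_rot: [-2.079, 1.565, 2.595]
contact_force: [0.2, 0.8, 0.4]
opening: 0.0611
5.25 now [0.5949 0.0295 0.0696] F [0.2 0.8 0.4] open 0.0611 need (array([-0.0224,  0.0001,  0.0014]), array([ 0.0076, -0.0027,  0.0049]))
```

```bash
python3 -m creep '[{"translation":[0,0,0],"twist":[0,0,0],"hand":40},{"translation":[0,0,0],"twist":[0,0,0],"hand":40}]' 40; python3 -m creep '[{"translation":[-0.005,0,0],"twist":[0,0,0],"hand":40},{"translation":[-0.015,0,0],"twist":[0,0,0],"hand":40},{"translation":[-0.025,0,0],"twist":[0,0,0],"hand":40},{"translation":[-0.03,0,0],"twist":[0,0,0],"hand":40},{"translation":[-0.03,0,0],"twist":[0,0,0],"hand":40}]'; python3 go.py .56 -.05 .17 1.525
```

```text
time: 5.45
tool_pos: [0.5949, 0.0295, 0.0697]
tool_rot: [-2.075, 1.565, 2.599]
contact_force: [0.6, 0.8, 0.1]
opening: 0.061
time: 5.95
tool_pos: [0.5958, 0.0294, 0.1011]
tool_rot: [-2.401, 1.567, 2.273]
contact_force: [1.2, -0.3, -1.9]
opening: 0.0611
5.95 now [0.5958 0.0294 0.1011] F [ 1.2 -0.3 -1.9] open 0.0611 need (array([-0.0691, -0.0329,  0.0805]), array([ 0.0077, -0.0026,  0.0024]))
```

Gripped: the opening holds steady at 61 mm and about 2 N of weight shows. Next I lift and carry it to the mat.

```bash
python3 -m creep '[{"translation":[-0.04,0,0],"twist":[0,0,0],"hand":40},{"translation":[-0.08,0,0.005],"twist":[0,0,0],"hand":40},{"translation":[-0.1,-0.02,0.03],"twist":[0,0,0],"hand":40},{"translation":[-0.1,-0.04,0.07],"twist":[0,0,0],"hand":40},{"translation":[-0.1,-0.06,0.11],"twist":[0,0,0],"hand":40}]' >/dev/null;  python3 -m creep '[{"translation":[0,-0.02,0.04],"twist":[-0.06,0,0],"hand":40},{"translation":[0,-0.04,0.08],"twist":[-0.12,0,0],"hand":40},{"translation":[0,-0.06,0.12],"twist":[-0.18,0,0],"hand":40},{"translation":[0,-0.08,0.16],"twist":[-0.24,0,0],"hand":40},{"translation":[0,-0.09,0.2],"twist":[-0.29,0,0],"hand":40}]';python3 go.py .411 -.398 .06 1.823
```

```text
time: 6.95
tool_pos: [0.4321, -0.2769, 0.2014]
tool_rot: [-2.84, 1.568, 2.128]
contact_force: [0.5, 1.0, -2.1]
opening: 0.0608
6.95 now [ 0.4321 -0.2769  0.2014] F [ 0.5  1.  -2.1] open 0.0608 need (array([ 0.1411, -0.0509,  0.1121]), array([ 0.0034, -0.0026,  0.0008]))
```

```bash
python3 -m creep '[{"translation":[0,-0.017,0.038],"twist":[0,0,0],"hand":40},{"translation":[0.02,-0.034,0.076],"twist":[0,0,0],"hand":40},{"translation":[0.06,-0.051,0.112],"twist":[0,0,0],"hand":40},{"translation":[0.1,-0.051,0.112],"twist":[0,0,0],"hand":40},{"translation":[0.135,-0.051,0.112],"twist":[0,0,0],"hand":40}]' >/dev/null;  python3 -m creep '[{"translation":[0.01,0,0],"twist":[0,0,0],"hand":40},{"translation":[0.02,0,0],"twist":[0,0,0],"hand":40},{"translation":[0.025,0,0],"twist":[0,0,0],"hand":40}]';python3 go.py .411 -.398 .012 1.823
python3 - <<'E'
from h import *
t=robot.read_camera("top");s=robot.read_camera("scene")
a=cv2.resize(t[185:300,355:455],(400,460),interpolation=cv2.INTER_CUBIC);b=cv2.resize(s[90:205,165:265],(400,460),interpolation=cv2.INTER_CUBIC)
cv2.imwrite("pics/m1.png",cv2.convertScaleAbs(np.hstack([a,b]),alpha=1.3,beta=15))
E
```

```text
time: 7.75
tool_pos: [0.41, -0.399, 0.0389]
tool_rot: [-2.771, 1.568, 2.195]
contact_force: [-0.4, -0.2, -1.0]
opening: 0.0609
7.75 now [ 0.41   -0.399   0.0389] F [-0.4 -0.2 -1. ] open 0.0609 need (array([ 0.0269,  0.0012, -0.0007]), array([ 0.0014, -0.0028,  0.0011]))
```

View pics/m1.png

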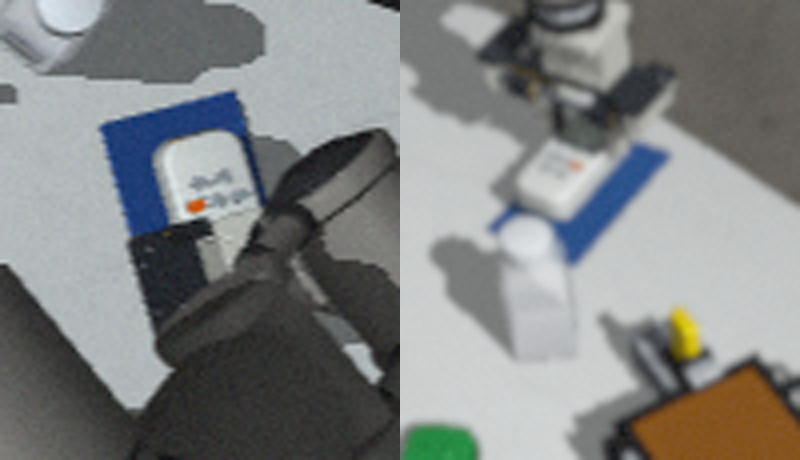

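Top crop: the meter's outline (155–255 wide, far end at row 130) sits centred over the mat once parallax is allowed for, and its end gap is about 17 mm against 23 mm nominal. Lowering it.

```bash
python3 -m creep '[{"translation":[0.007,0,0],"twist":[0,0,0],"hand":40},{"translation":[0.014,0,0],"twist":[0,0,0],"hand":40},{"translation":[0.02,-0.003,0],"twist":[0,0,0],"hand":40},{"translation":[0.024,-0.003,0],"twist":[0,0,0],"hand":40},{"translation":[0.025,-0.003,0],"twist":[0,0,0],"hand":40}]'; python3 -m creep '[{"translation":[0.001,0,0],"twist":[0,0,0],"hand":40},{"translation":[0.002,0,0],"twist":[0,0,0],"hand":40},{"translation":[0.002,0,0],"twist":[0,0,0],"hand":40}]'
```

```text
time: 8.35
tool_pos: [0.4068, -0.3994, 0.0137]
tool_rot: [-2.767, 1.567, 2.199]
contact_force: [0.1, 0.1, -1.8]
opening: 0.0608
time: 8.65
tool_pos: [0.4068, -0.3994, 0.0117]
tool_rot: [-2.77, 1.567, 2.196]
contact_force: [-0.0, -0.8, -2.2]
opening: 0.0609
```

```bash
python3 -m creep '[{"translation":[0.001,0,0],"twist":[0,0,0],"hand":40},{"translation":[0.002,0,0],"twist":[0,0,0],"hand":40},{"translation":[0.002,0,0],"twist":[0,0,0],"hand":40}]';python3 -m creep '[{"translation":[0.001,0,0],"twist":[0,0,0],"hand":40},{"translation":[0.001,0,0],"twist":[0,0,0],"hand":40}]'
```

```text
time: 8.95
tool_pos: [0.407, -0.3996, 0.0106]
tool_rot: [-2.762, 1.568, 2.204]
contact_force: [-1.6, 1.8, 5.6]
opening: 0.061
time: 9.15
tool_pos: [0.4069, -0.3996, 0.0106]
tool_rot: [-2.741, 1.568, 2.225]
contact_force: [-1.8, 1.5, 6.6]
opening: 0.0607
```

It touched down at reading 0.0106, where I predicted 0.0107, so the height offset is constant. Releasing.

```bash
python3 -m creep '[{"translation":[0,0,0],"twist":[0,0,0],"hand":75},{"translation":[0,0,0],"twist":[0,0,0],"hand":95},{"translation":[0,0,0],"twist":[0,0,0],"hand":95},{"translation":[0,0,0],"twist":[0,0,0],"hand":95},{"translation":[-0.002,0,0],"twist":[0,0,0],"hand":95}]'; python3 -m creep '[{"translation":[-0.01,0,0],"twist":[0,0,0],"hand":95},{"translation":[-0.04,0,0],"twist":[0,0,0],"hand":95},{"translation":[-0.08,0,0],"twist":[0,0,0],"hand":95},{"translation":[-0.12,0,0],"twist":[0,0,0],"hand":95},{"translation":[-0.16,0,0],"twist":[0,0,0],"hand":95}]';python3 go.py .5455 -.1135 .17 -.261
```

```text
time: 9.65
tool_pos: [0.4068, -0.3994, 0.0124]
tool_rot: [-2.739, 1.568, 2.227]
contact_force: [-0.3, 0.3, -0.4]
opening: 0.0869
time: 10.15
tool_pos: [0.407, -0.3997, 0.1748]
tool_rot: [-2.742, 1.568, 2.224]
contact_force: [0.5, -0.7, -0.4]
opening: 0.0871
10.15 now [ 0.407  -0.3997  0.1748] F [ 0.5 -0.7 -0.4] open 0.0871 need (array([ 0.0052,  0.2059, -0.2423]), array([-1.0562e+00, -2.6000e-03, -3.0000e-04]))
```

```bash
python3 -m creep '[{"translation":[0,0.026,-0.03],"twist":[-0.13,0,0],"hand":60},{"translation":[0,0.052,-0.06],"twist":[-0.26,0,0],"hand":60},{"translation":[0,0.078,-0.09],"twist":[-0.39,0,0],"hand":60},{"translation":[0,0.104,-0.12],"twist":[-0.52,0,0],"hand":60},{"translation":[0,0.13,-0.152],"twist":[-0.65,0,0],"hand":60}]'; python3 go.py .5455 -.1135 .17 -.261
```

```text
time: 10.65
tool_pos: [0.4953, -0.2186, 0.176]
tool_rot: [2.583, 1.569, 1.92]
contact_force: [0.7, -0.8, -0.3]
opening: 0.0561
10.65 now [ 0.4953 -0.2186  0.176 ] F [ 0.7 -0.8 -0.3] open 0.0561 need (array([ 0.0061,  0.1138, -0.025 ]), array([-0.4012, -0.0011, -0.001 ]))
```

Run:
```python
from h import *
t=robot.read_camera("top");hsv=cv2.cvtColor(t,cv2.COLOR_BGR2HSV)
m=cv2.inRange(hsv,(100,120,30),(130,255,255));mm=np.zeros_like(m);mm[200:285,370:440]=m[200:285,370:440]
w=np.array([onz("top",p[::-1],.004)[:2] for p in np.argwhere(mm)],np.float32);r=cv2.minAreaRect(w);print("mat",r)
g=cv2.inRange(hsv,(0,0,90),(180,70,255));k=np.zeros_like(g);hull=cv2.convexHull(np.argwhere(mm)[:,::-1].astype(np.int32));cv2.fillConvexPoly(k,hull,255)
g=cv2.morphologyEx(g&k,cv2.MORPH_CLOSE,np.ones((9,9)));c=max(cv2.findContours(g,0,2)[0],key=cv2.contourArea)
r=cv2.minAreaRect(np.array([onz("top",p[0],.032)[:2] for p in c],np.float32));print("meter",r,cv2.boxPoints(r).round(3).tolist())
```

```text
mat ((0.4073634743690491, -0.3985843360424042), (0.14053627848625183, 0.10881555080413818), 13.673199653625488)
meter ((0.39631375670433044, -0.3898862600326538), (0.07379980385303497, 0.05700470134615898), 34.4647102355957) [[0.3499999940395355, -0.3869999945163727], [0.38199999928474426, -0.4339999854564667], [0.4429999887943268, -0.3930000066757202], [0.41100001335144043, -0.34599998593330383]]
```

```bash
python3 -m creep '[{"translation":[0,0.03,-0.007],"twist":[-0.13,0,0],"hand":60},{"translation":[0,0.06,-0.014],"twist":[-0.26,0,0],"hand":60},{"translation":[0,0.09,-0.02],"twist":[-0.4,0,0],"hand":60},{"translation":[0,0.114,-0.025],"twist":[-0.4,0,0],"hand":60},{"translation":[0,0.114,-0.025],"twist":[-0.4,0,0],"hand":60}]'; python3 go.py .5455 -.1135 .085 -.261
python3 - <<'E'
from h import *
t=robot.read_camera("top");s=robot.read_camera("scene")
a=cv2.resize(t[195:290,370:450],None,fx=5,fy=5,interpolation=cv2.INTER_CUBIC)
b=cv2.resize(s[135:230,210:290],None,fx=5,fy=5,interpolation=cv2.INTER_CUBIC)
cv2.imwrite("pics/m2.png",cv2.convertScaleAbs(np.hstack([a,b]),alpha=1.3,beta=15))
E
```

```text
time: 11.2
tool_pos: [0.5473, -0.1048, 0.1773]
tool_rot: [1.573, 1.565, 1.324]
contact_force: [0.1, -0.4, -0.2]
opening: 0.0553
11.2 now [ 0.5473 -0.1048  0.1773] F [ 0.1 -0.4 -0.2] open 0.0553 need (array([ 0.0922, -0.0094,  0.0004]), array([ 0.0116, -0.    , -0.0056]))
```

View pics/m2.png

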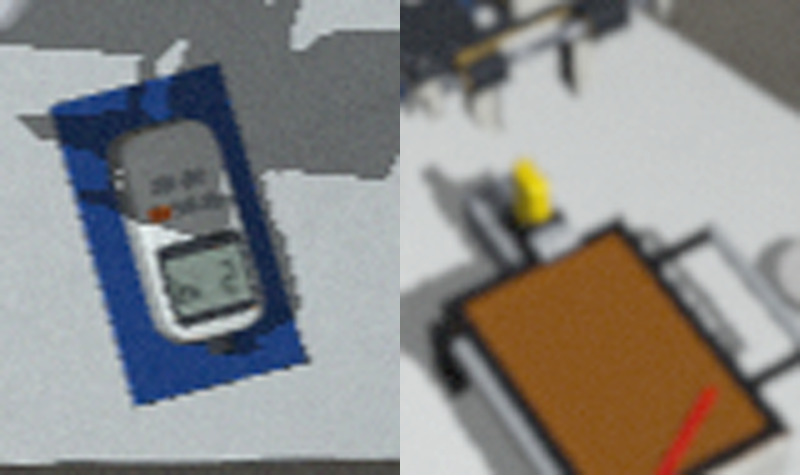

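The meter lies aligned on the mat, wholly on it: meter (110–262, 120–345) inside mat (52–310, 65–405) in crop pixels. The fingertips show in the scene crop at about (485,122) and (570,90). I'll check numerically which tip position along the tool that means.

Run:
```python
from h import *
p,Rt=tool()
for z in(.037,-.037):
  print(z,[(x,((proj("scene",p+Rt.apply([x,0,z]))-[210,135]+.5)*5+[400,0]).round()) for x in(-.02,-.01,0,.01,.025)])
```

```text
0.037 [(-0.02, array([482., 114.])), (-0.01, array([483., 124.])), (0, array([484., 135.])), (0.01, array([485., 145.])), (0.025, array([487., 160.]))]
-0.037 [(-0.02, array([578.,  70.])), (-0.01, array([579.,  80.])), (0, array([579.,  91.])), (0.01, array([580., 101.])), (0.025, array([581., 116.]))]
```

```bash
python3 -m creep '[{"translation":[0.02,-0.009,0],"twist":[0.01,0,0],"hand":60},{"translation":[0.05,-0.009,0],"twist":[0.01,0,0],"hand":60},{"translation":[0.08,-0.009,0],"twist":[0.01,0,0],"hand":60},{"translation":[0.095,-0.009,0],"twist":[0.01,0,0],"hand":60},{"translation":[0.098,-0.009,0],"twist":[0.01,0,0],"hand":60}]'; python3 -m creep '[{"translation":[0,0,0],"twist":[0,0,0],"hand":0},{"translation":[0,0,0],"twist":[0,0,0],"hand":0},{"translation":[0,0,0],"twist":[0,0,0],"hand":0},{"translation":[0,0,0],"twist":[0,0,0],"hand":0},{"translation":[0,0,0],"twist":[0,0,0],"hand":0}]' 30;python3 -m creep '[{"translation":[0,0,0],"twist":[0,0,0],"hand":0},{"translation":[0,0,0],"twist":[0,0,0],"hand":0}]'; python3 go.py .5379 -.142 .078 -.261
```

```text
time: 11.8
tool_pos: [0.5425, -0.1164, 0.0772]
tool_rot: [2.369, 1.564, 2.106]
contact_force: [-0.3, 0.3, -0.1]
opening: 0.0547
time: 12.3
tool_pos: [0.5435, -0.1167, 0.078]
tool_rot: [1.949, 1.566, 1.686]
contact_force: [9.1, -1.8, -4.3]
opening: 0.0197
time: 12.5
tool_pos: [0.5455, -0.1173, 0.0783]
tool_rot: [0.937, 1.566, 0.674]
contact_force: [7.1, -0.6, -5.2]
opening: 0.0158
12.5 now [ 0.5455 -0.1173  0.0783] F [ 7.1 -0.6 -5.2] open 0.0158 need (array([ 0.0001, -0.0258, -0.0009]), array([-0.0025,  0.003 , -0.004 ]))
```

The tab is gripped: opening 15.8 mm against its 16 mm. I'm pulling it outward 31 mm along tool -y.

```bash
python3 -m creep '[{"translation":[0,-0.006,0],"twist":[0,0,0],"hand":0},{"translation":[0,-0.012,0],"twist":[0,0,0],"hand":0},{"translation":[0,-0.018,0],"twist":[0,0,0],"hand":0},{"translation":[0,-0.024,0],"twist":[0,0,0],"hand":0},{"translation":[0,-0.028,0],"twist":[0,0,0],"hand":0}]'; python3 -m creep '[{"translation":[0,-0.001,0],"twist":[0,0,0],"hand":0},{"translation":[0,-0.002,0],"twist":[0,0,0],"hand":0},{"translation":[0,-0.003,0],"twist":[0,0,0],"hand":0}]'; python3 go.py .5379 -.142 .078 -.261
```

```text
time: 13.0
tool_pos: [0.5385, -0.144, 0.0781]
tool_rot: [1.071, 1.564, 0.806]
contact_force: [7.3, 15.3, -1.9]
opening: 0.0157
time: 13.3
tool_pos: [0.5385, -0.144, 0.0781]
tool_rot: [1.264, 1.559, 0.998]
contact_force: [8.4, 17.5, -2.2]
opening: 0.0155
13.3 now [ 0.5385 -0.144   0.0781] F [ 8.4 17.5 -2.2] open 0.0155 need (array([ 0.0002,  0.0018, -0.0011]), array([-0.0047,  0.0037, -0.0116]))
```

It moved 27.6 mm, then stopped dead with the force rising to 17 N, so the catch is at its stop. Release and rise.

```bash
python3 -m creep '[{"translation":[0,0,0],"twist":[0,0,0],"hand":60},{"translation":[0,0,0],"twist":[0,0,0],"hand":60},{"translation":[0,0,0],"twist":[0,0,0],"hand":60},{"translation":[0,0,0],"twist":[0,0,0],"hand":60},{"translation":[0,0,0],"twist":[0,0,0],"hand":60}]'; python3 -m creep '[{"translation":[-0.02,0,0],"twist":[0,0,0],"hand":60},{"translation":[-0.05,0,0],"twist":[0,0,0],"hand":60},{"translation":[-0.075,0,0],"twist":[0,0,0],"hand":60},{"translation":[-0.09,0,0],"twist":[0,0,0],"hand":60},{"translation":[-0.09,0,0],"twist":[0,0,0],"hand":35}]'; python3 go.py .482 .047 .168 -.261
python3 - <<'E'
from h import *
t=robot.read_camera("scene");hsv=cv2.cvtColor(t,cv2.COLOR_BGR2HSV);s=cv2.imread("pics/scene0.png");h0=cv2.cvtColor(s,cv2.COLOR_BGR2HSV)
for h in(h0,hsv):
    m=cv2.inRange(h,(20,140,100),(35,255,255));m[:, :200]=0;m[:160]=0;m[190:]=0;m[:,260:]=0;print(np.argwhere(m).mean(0)[::-1],m.sum()/255)
from geo import *
print([proj("scene",own2w(-.02,-.138-d,.1)) for d in(0,.03)])
E
```

```text
time: 13.8
tool_pos: [0.5383, -0.1444, 0.0782]
tool_rot: [1.263, 1.559, 0.997]
contact_force: [0.0, 1.1, 0.7]
opening: 0.0511
time: 14.3
tool_pos: [0.5389, -0.146, 0.1705]
tool_rot: [0.904, 1.557, 0.638]
contact_force: [0.2, -0.3, 1.1]
opening: 0.0505
14.3 now [ 0.5389 -0.146   0.1705] F [ 0.2 -0.3  1.1] open 0.0505 need (array([ 0.0034,  0.1712, -0.1056]), array([-0.0052,  0.0083, -0.0105]))
[236.26190476 172.73809524] 42.0
[232.76744186 168.25581395] 43.0
[array([236.13606129, 171.23871451]), array([231.95066045, 165.86096066])]
```

```bash
python3 -m creep '[{"translation":[0,0.034,-0.021],"twist":[0,0.004,-0.005],"hand":35},{"translation":[0,0.07,-0.042],"twist":[0,0.008,-0.01],"hand":35},{"translation":[0,0.105,-0.064],"twist":[0,0.008,-0.01],"hand":35},{"translation":[0,0.14,-0.085],"twist":[0,0.008,-0.01],"hand":35},{"translation":[0,0.171,-0.1056],"twist":[0,0.008,-0.01],"hand":35}]'; python3 go.py .482 .047 .055 -.261
python3 - <<'E'
from geo import *
for n in("scene","top"):
    t=robot.read_camera(n);s=cv2.imread(f"pics/{n}0.png")
    for i in(s,t):
        h=cv2.cvtColor(i,cv2.COLOR_BGR2HSV);m=cv2.inRange(h,(20,140,90),(35,255,255))
        x0,y0,x1,y1=(220,155,260,190) if n=="scene" else(300,190,345,225)
        k=np.zeros_like(m);k[y0:y1,x0:x1]=m[y0:y1,x0:x1];a=np.argwhere(k);print(n,a.mean(0)[::-1].round(2),len(a))
    print([proj(n,own2w(-.02,-.138-d,.111 if n=="top" else .1)).round(2) for d in(0,.03)])
E
```

```text
time: 14.85
tool_pos: [0.4797, 0.0487, 0.1687]
tool_rot: [3.042, 1.566, 2.776]
contact_force: [1.1, 0.6, -0.6]
opening: 0.0324
14.85 now [0.4797 0.0487 0.1687] F [ 1.1  0.6 -0.6] open 0.0324 need (array([ 0.1137, -0.0011,  0.0033]), array([-0.0052, -0.005 , -0.0005]))
scene [236.24 172.98] 46
scene [233.03 168.64] 39
[array([236.14, 171.24]), array([231.95, 165.86])]
top [317.04 201.82] 55
top [328. 205.] 1
[array([316.54, 201.41]), array([326.59, 203.97])]
```

Run:
```python
from geo import *
for n in("scene","top"):
    t=robot.read_camera(n);s=cv2.imread(f"pics/{n}0.png")
    for i in(s,t):
        h=cv2.cvtColor(i,cv2.COLOR_BGR2HSV);m=cv2.inRange(h,(18,100,40),(38,255,255))
        x0,y0,x1,y1=(220,155,260,190) if n=="scene" else(300,190,345,225)
        k=np.zeros_like(m);k[y0:y1,x0:x1]=m[y0:y1,x0:x1];a=np.argwhere(k);print(n,a.mean(0)[::-1].round(2),len(a),a.min(0),a.max(0))
t=robot.read_camera("top");h=cv2.cvtColor(t,cv2.COLOR_BGR2HSV)
for r in range(198,212):print(' '.join("%d/%d/%d"%tuple(v) for v in h[r,314:336]))
```

```text
scene [235.88 173.64] 78 [167 233] [179 240]
scene [232.04 169.05] 75 [162 229] [175 236]
top [317.08 202.4 ] 77 [199 311] [206 323]
top [326.04 204.65] 77 [201 320] [208 332]
100/27/112 102/19/131 104/23/121 104/29/115 102/24/105 103/27/85 102/31/106 108/28/120 95/29/115 106/23/121 101/30/119 101/25/114 104/29/114 101/22/93 105/30/67 105/25/62 90/19/68 113/14/74 96/18/71 90/15/70 96/11/117 94/13/138
108/27/121 104/27/121 105/30/121 100/39/119 102/30/112 109/30/68 130/96/8 45/85/12 120/26/10 100/20/39 101/29/97 109/24/118 105/30/119 97/27/121 99/30/118 102/29/114 105/32/111 102/34/97 105/27/57 96/25/52 100/11/70 100/10/73
103/25/122 104/27/123 103/25/123 99/30/120 107/23/77 103/85/21 90/23/11 150/106/12 0/0/0 163/255/7 0/0/0 110/43/18 102/49/26 105/31/66 108/32/105 104/28/118 101/30/120 101/30/121 106/28/120 106/32/88 96/24/54 113/27/38
104/31/123 103/25/123 99/28/119 100/26/116 107/31/74 60/128/2 0/0/5 27/209/22 25/251/63 25/245/80 27/255/59 26/255/31 27/134/19 23/255/4 60/255/1 0/28/18 120/39/26 116/47/38 99/34/53 100/38/60 110/31/49 120/28/36
102/21/122 96/30/120 100/19/118 96/26/
[... 1456 characters left out ...]
231/32 22/165/17 107/58/31 126/33/39 110/37/41 90/40/38
110/39/79 114/34/74 103/55/42 86/170/12 135/73/14 110/77/10 120/146/7 156/142/9 150/255/4 150/51/5 0/85/9 75/102/10 8/73/14 25/218/34 25/191/40 28/255/29 9/94/19 146/157/13 113/68/30 100/44/35 110/53/43 103/44/41
97/29/113 105/29/107 102/33/78 150/9/27 160/153/10 0/43/12 113/73/14 162/106/12 45/34/15 150/128/6 135/57/9 0/57/9 135/32/16 130/118/13 107/112/16 135/109/14 90/59/13 110/77/20 120/28/37 110/38/40 110/44/35 120/34/38
104/27/125 103/29/124 105/21/120 102/28/120 93/25/101 98/33/85 96/22/57 120/15/17 36/182/7 0/51/5 15/32/16 83/85/12 90/16/16 128/204/5 105/43/12 105/60/17 165/128/4 130/70/33 110/38/40 105/38/40 120/39/39 105/27/38
```

The tab shift is 26–27.6 mm in both cameras and in tool travel, ending at a hard stop. That is above 25 mm. Now the bar.

```bash
python3 -m creep '[{"translation":[0.03,-0.001,0.003],"twist":[-0.005,-0.005,0],"hand":35},{"translation":[0.06,-0.001,0.003],"twist":[-0.005,-0.005,0],"hand":35},{"translation":[0.09,-0.001,0.003],"twist":[-0.005,-0.005,0],"hand":35},{"translation":[0.11,-0.001,0.003],"twist":[-0.005,-0.005,0],"hand":35},{"translation":[0.125,-0.001,0.003],"twist":[-0.005,-0.005,0],"hand":35}]'; python3 -m creep '[{"translation":[0,0,0],"twist":[0,0,0],"hand":0},{"translation":[0,0,0],"twist":[0,0,0],"hand":0},{"translation":[0,0,0],"twist":[0,0,0],"hand":0},{"translation":[0,0,0],"twist":[0,0,0],"hand":0},{"translation":[0,0,0],"twist":[0,0,0],"hand":0}]' 15; python3 go.py .482 .047 .043 -.261
```

```text
time: 15.6
tool_pos: [0.4828, 0.0436, 0.0422]
tool_rot: [-2.661, 1.57, -2.923]
contact_force: [0.5, -0.8, 1.4]
opening: 0.0322
time: 16.1
tool_pos: [0.4825, 0.0433, 0.0426]
tool_rot: [-2.341, 1.569, -2.603]
contact_force: [-3.6, -3.2, 1.4]
opening: 0.011
16.1 now [0.4825 0.0433 0.0426] F [-3.6 -3.2  1.4] open 0.011 need (array([-0.0004,  0.0035, -0.0014]), array([-0.0016, -0.001 ,  0.0011]))
```

The bar is gripped at 11 mm opening. I'll raise it along the arc (radius 198 mm), starting with θ up to 0.40.

```bash
echo "p0=[.4825,.0433,.0426]" > bar0.py; python3 -m creep '[{"translation":[-0.016,0,0.001],"twist":[0,0,0],"hand":0},{"translation":[-0.032,0,0.0025],"twist":[0,0,0],"hand":0},{"translation":[-0.047,0,0.006],"twist":[0,0,0],"hand":0},{"translation":[-0.062,0,0.01],"twist":[0,0,0],"hand":0},{"translation":[-0.077,0,0.0156],"twist":[0,0,0],"hand":0}]'
cat > arc.py <<'E'
from geo import *;from bar0 import p0;import sys
p,Rt=tool();s=robot.observe();d=p-np.array(p0);e=np.r_[M.T@d[:2],d[2]]
print("own moved",e.round(4),"theta",np.arctan2(e[2],.198-e[0]).round(3),"radius",np.hypot(e[2],.198-e[0]).round(4),"F",s["contact_force"].round(1),s["opening"].round(4))
for th in map(float,sys.argv[1:]):
    q=np.array(p0)+np.r_[M@[.198*(1-np.cos(th)),0],.198*np.sin(th)];print(th,delta(q,down(-.261)))
E
python3 arc.py .5 .6 .7 .8 .9
```

```text
time: 16.6
tool_pos: [0.4967, 0.0394, 0.1199]
tool_rot: [-2.668, 1.567, -2.93]
contact_force: [-0.7, -0.4, -4.9]
opening: 0.0112Traceback (most recent call last):
  File "arc.py", line 3, in <module>
    print("own moved",e.round(4),"theta",np.arctan2(e[2],.198-e[0]).round(3),"radius",np.hypot(e[2],.198-e[0]).round(4),"F",s["contact_force"].round(1),s["opening"].round(4))
                                                                                                                                                        ^^^^^^^^^^^^^^^^^^
AttributeError: 'float' object has no attribute 'round'
```

```bash
sed -i 's/,s\["opening"\].round(4)/,s["opening"]/' arc.py; python3 arc.py .5 .6 .7 .8 .88 .95 1.02 1.09
```

```text
own moved [ 0.0147 -0.0001  0.0773] theta 0.399 radius 0.199 F [-0.7 -0.4 -4.9] 0.011219195275821806
0.5 (array([-0.0176,  0.0001,  0.0095]), array([-0.0013, -0.0031,  0.0016]))
0.6 (array([-0.0345,  0.0001,  0.0198]), array([-0.0013, -0.0031,  0.0016]))
0.7 (array([-0.0503,  0.0001,  0.0317]), array([-0.0013, -0.0031,  0.0016]))
0.8 (array([-0.0648,  0.0001,  0.0452]), array([-0.0013, -0.0031,  0.0016]))
0.88 (array([-0.0754,  0.0001,  0.0569]), array([-0.0013, -0.0031,  0.0016]))
0.95 (array([-0.0839,  0.0001,  0.0679]), array([-0.0013, -0.0031,  0.0016]))
1.02 (array([-0.0916,  0.0001,  0.0794]), array([-0.0013, -0.0031,  0.0016]))
1.09 (array([-0.0985,  0.0001,  0.0915]), array([-0.0013, -0.0031,  0.0016]))
```

```bash
python3 -m creep '[{"translation":[-0.0176,0,0.0095],"twist":[0,0,0],"hand":0},{"translation":[-0.0345,0,0.02],"twist":[0,0,0],"hand":0},{"translation":[-0.05,0,0.032],"twist":[0,0,0],"hand":0},{"translation":[-0.065,0,0.045],"twist":[0,0,0],"hand":0},{"translation":[-0.0754,0,0.057],"twist":[0,0,0],"hand":0}]'; python3 arc.py .95 1.02 1.09
```

```text
time: 17.1
tool_pos: [0.5484, 0.0255, 0.1968]
tool_rot: [-2.92, 1.56, 3.102]
contact_force: [-17.8, 2.9, 13.4]
opening: 0.0115
own moved [ 0.0683 -0.0002  0.1542] theta 0.871 radius 0.2015 F [-17.8   2.9  13.4] 0.011539092434942489
0.95 (array([-0.007 ,  0.0002,  0.0145]), array([-0.0006, -0.011 ,  0.0025]))
1.02 (array([-0.0148,  0.0002,  0.026 ]), array([-0.0006, -0.011 ,  0.0025]))
1.09 (array([-0.0217,  0.0002,  0.0379]), array([-0.0006, -0.011 ,  0.0025]))
```

The force is radial, so the real arc is about 3.5 mm larger in my coordinates. I'll continue with radius 0.202.

```bash
python3 -m creep '[{"translation":[-0.005,0,0.006],"twist":[0,0,0],"hand":0},{"translation":[-0.011,0,0.012],"twist":[0,0,0],"hand":0},{"translation":[-0.015,0,0.018],"twist":[0,0,0],"hand":0},{"translation":[-0.018,0,0.024],"twist":[0,0,0],"hand":0},{"translation":[-0.018,0,0.024],"twist":[0,0,0],"hand":0}]'; python3 arc.py 1.09
cat > ang.py <<'E'
from geo import *
# panel (amber) and pointer angle in the scene view: amber side edge seen, compare with closed prediction
t=robot.read_camera("scene");cv2.imwrite("pics/now.png",t)
h=cv2.cvtColor(t,cv2.COLOR_BGR2HSV)
r=cv2.inRange(h,(0,150,60),(6,255,255))|cv2.inRange(h,(174,150,60),(180,255,255));k=np.zeros_like(r);k[190:270,230:300]=r[190:270,230:300]
a=np.argwhere(k)[:,::-1];vx,vy,x,y=cv2.fitLine(a.astype(np.float32),2,0,.01,.01).ravel();u=(a-[x,y])@[vx,vy]
E1,E2=[np.array([x+vx*q,y+vy*q]) for q in(u.min(),u.max())]
for e in(E1,E2):print("red end px",e.round(1),onplane("scene",e,.128).round(3))
P,T=[onplane("scene",e,.128) for e in(E1,E2)]
if P[2]>T[2]:P,T=T,P
print("pointer ang",np.arctan2(T[2]-P[2],P[0]-T[0]).round(3),"from pivot",np.arctan2(T[2]-.06,.075-T[0]).round(3))
E
python3 ang.py
```

```text
time: 17.6
tool_pos: [0.5719, 0.0192, 0.2158]
tool_rot: [-2.915, 1.559, 3.106]
contact_force: [-5.3, -0.6, 4.9]
opening: 0.0112
own moved [ 0.0926 -0.0003  0.1732] theta 1.024 radius 0.2028 F [-5.3 -0.6  4.9] 0.011214055171737687
1.09 (array([-0.0025,  0.0003,  0.0138]), array([-0.0006, -0.0112,  0.0026]))
red end px [250.8 247.5] [0.082 0.128 0.054]
red end px [271.2 214.1] [0.008 0.128 0.185]
pointer ang 1.055 from pivot 1.08
```

```bash
python3 -m creep '[{"translation":[-0.003,0,0.005],"twist":[0,0,0],"hand":0},{"translation":[-0.0063,0,0.0112],"twist":[0,0,0],"hand":0},{"translation":[-0.0063,0,0.0112],"twist":[0,0,0],"hand":0},{"translation":[-0.0063,0,0.0112],"twist":[0,0,0],"hand":0}]'; python3 arc.py; python3 ang.py
python3 - <<'E'
from geo import *
t=cv2.imread("pics/now.png");x0,y0=195,150;k=7
a=cv2.convertScaleAbs(cv2.resize(t[y0:y0+85,x0:x0+114-1],None,fx=k,fy=k,interpolation=cv2.INTER_CUBIC),alpha=1.3,beta=20)
P=lambda q:tuple(int(v) for v in (proj("scene",q)-[x0,y0]+.5)*k)
for th,c in((.95,(255,0,0)),(1.07,(0,255,0)),(1.19,(255,0,255))):
    pts=[own2w(.075-r*np.cos(th),.11,.06+r*np.sin(th)) for r in(.0,.15)]
    cv2.line(a,P(pts[0]),P(pts[1]),c,1)
    pts=[own2w(.075-.15*np.cos(th),y,.06+.15*np.sin(th)) for y in(.11,-.11)];cv2.line(a,P(pts[0]),P(pts[1]),c,1)
cv2.imwrite("pics/fin.png",a)
E
```

```text
time: 18.05
tool_pos: [0.5835, 0.0161, 0.2232]
tool_rot: [-2.868, 1.562, -3.13]
contact_force: [-3.9, -1.1, 4.6]
opening: 0.0113
own moved [ 0.1046 -0.0003  0.1806] theta 1.093 radius 0.2033 F [-3.9 -1.1  4.6] 0.011310050898278632
red end px [250.8 247.9] [0.083 0.128 0.052]
red end px [271.3 214.2] [0.008 0.128 0.184]
pointer ang 1.059 from pivot 1.078
```

View pics/fin.png

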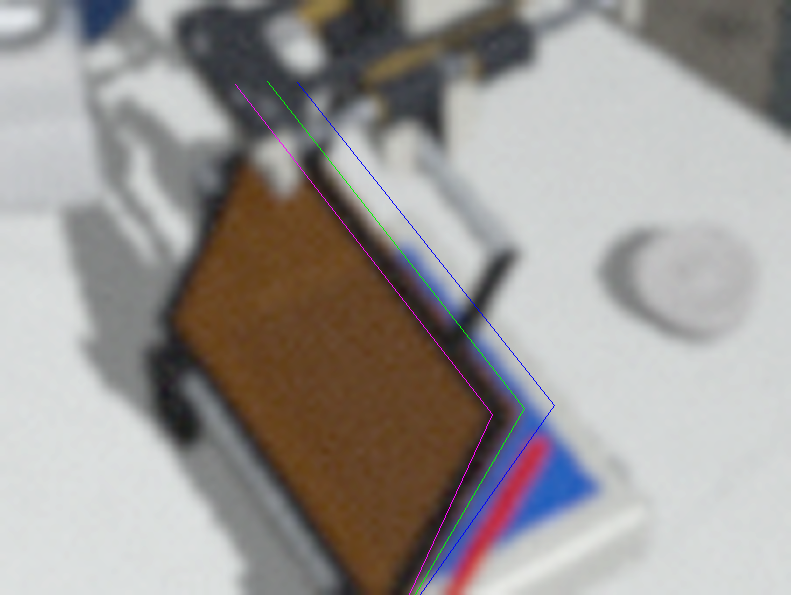

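The panel's side edge has slope 0.585 in the crop, between (512,412) and (405,595). The pointer's is 0.60, between (545,440) and (455,590). Both fit about 1.05–1.1 rad, so they are in line to a few hundredths. I'll release and back off upward.

```bash
python3 -m creep '[{"translation":[0,0,0],"twist":[0,0,0],"hand":20},{"translation":[0,0,0],"twist":[0,0,0],"hand":35},{"translation":[0,0,0],"twist":[0,0,0],"hand":35},{"translation":[0,0,0],"twist":[0,0,0],"hand":35},{"translation":[0,0,0],"twist":[0,0,0],"hand":35}]'; python3 -m creep '[{"translation":[-0.01,0,0],"twist":[0,0,0],"hand":35},{"translation":[-0.03,0,0],"twist":[0,0,0],"hand":35},{"translation":[-0.06,0,0],"twist":[0,0,0],"hand":35},{"translation":[-0.1,0,0],"twist":[0,0,0],"hand":35},{"translation":[-0.12,0,0],"twist":[0,0,0],"hand":35}]'; python3 -m creep '[{"translation":[-0.01,0,-0.04],"twist":[0,0,0],"hand":35},{"translation":[-0.01,0,-0.08],"twist":[0,0,0],"hand":35},{"translation":[-0.01,0,-0.1],"twist":[0,0,0],"hand":35},{"translation":[-0.01,0,-0.1],"twist":[0,0,0],"hand":35}]'; python3 ang.py
python3 - <<'E'
from geo import *
from scipy.optimize import brentq
t=cv2.imread("pics/now.png");h=cv2.cvtColor(t,cv2.COLOR_BGR2HSV)
m=cv2.inRange(h,(5,120,40),(25,255,255));k=np.zeros_like(m);k[160:245,215:275]=m[160:245,215:275]
c=cv2.convexHull(max(cv2.findContours(k,0,2)[0],key=cv2.contourArea));q=cv2.approxPolyDP(c,3,True)[:,0];print("amber corners",q.tolist())
# amber window: own y +-.097, radius .014..~.137 (closed: 123 mm wide, 13 mm rim), top face +3 mm
for th in(1.0,1.05,1.1,1.15,1.2):
    f=lambda r,y:proj("scene",own2w(.075-r*np.cos(th)+.003*np.sin(th),y,.06+r*np.sin(th)+.003*np.cos(th))).round(1).tolist()
    print(th,[f(r,y) for r in(.0135,.1365) for y in(.097,-.097)])
print(robot.observe()["time"],robot.observe()["contact_force"])
E
```

```text
time: 18.6
tool_pos: [0.5836, 0.0161, 0.2231]
tool_rot: [-2.871, 1.562, -3.132]
contact_force: [0.0, -0.4, -0.6]
opening: 0.032
time: 19.1
tool_pos: [0.5853, 0.0161, 0.3475]
tool_rot: [-2.659, 1.568, -2.92]
contact_force: [1.2, -0.3, -0.1]
opening: 0.032
time: 19.5
tool_pos: [0.487, 0.0427, 0.3598]
tool_rot: [-1.865, 1.57, -2.126]
contact_force: [0.1, -0.3, 0.6]
opening: 0.032
red end px [250.9 247.6] [0.082 0.128 0.054]
red end px [270.6 215.4] [0.01  0.128 0.18 ]
pointer ang 1.055 from pivot 1.076
amber corners [[232, 169], [263, 208], [249, 235], [220, 196]]
1.0 [[248.9, 235.6], [219.9, 194.5], [266.8, 207.8], [234.8, 166.9]]
1.05 [[248.7, 235.6], [219.7, 194.6], [265.1, 208.0], [233.1, 166.9]]
1.1 [[248.5, 235.7], [219.5, 194.6], [263.4, 208.3], [231.5, 167.0]]
1.15 [[248.3, 235.8], [219.3, 194.7], [261.7, 208.7], [229.7, 167.2]]
1.2 [[248.1, 235.9], [219.2, 194.8], [259.9, 209.1], [228.0, 167.5]]
19.55 [0.3584903  0.67954217 0.60396213]
```

The shield is at about 1.10 and the pointer at about 1.07. Last numeric check of tab, meter and loose objects, then hand in.

Run:
```python
from geo import *
t=robot.read_camera("top");s=robot.read_camera("scene");h=cv2.cvtColor(t,cv2.COLOR_BGR2HSV);hs=cv2.cvtColor(s,cv2.COLOR_BGR2HSV)
for n,hh,(x0,y0,x1,y1) in(("scene",hs,(220,155,260,190)),("top",h,(300,190,345,225))):
    m=cv2.inRange(hh,(18,100,40),(38,255,255));k=np.zeros_like(m);k[y0:y1,x0:x1]=m[y0:y1,x0:x1];a=np.argwhere(k);print(n,a.mean(0)[::-1].round(2) if len(a) else None,len(a))
m=cv2.inRange(h,(100,120,30),(130,255,255));k=np.zeros_like(m);k[200:285,370:440]=m[200:285,370:440]
hull=cv2.convexHull(np.argwhere(k)[:,::-1].astype(np.int32));f=np.zeros_like(m);cv2.fillConvexPoly(f,hull,255)
g=cv2.morphologyEx((f&~k),cv2.MORPH_OPEN,np.ones((5,5)));c=max(cv2.findContours(g,0,2)[0],key=cv2.contourArea)
print("meter",cv2.minAreaRect(np.array([onz("top",p[0],.025)[:2] for p in c],np.float32)))
b=cv2.imread("pics/scene0.png");d=cv2.absdiff(s,b).max(2)
for n,q in(("dish",[.4146,.0394,.012]),("bottleR",[.589,-.266,.07]),("tape",[.425,.389,.03])):
    u,v=proj("scene",q).astype(int);print(n,d[v-8:v+8,u-8:u+8].mean().round(1))
robot.hand_in();print(robot.observe()["time"])
```

```text
scene [230.77 166.23] 13
top [325.84 204.61] 80
meter ((0.42852988839149475, -0.39295780658721924), (0.14130131900310516, 0.07047702372074127), 14.081680297851562)
dish 5.3
bottleR 5.1
tape 4.4
the job is handed in; nothing more can be done
the job is handed in; nothing more can be done
```

The job was handed in at about 19.6 s of the 64 s allowed. The meter is on the mat, the catch is out, and the shield is raised in line with the pointer and released. No verdict is reported.

- **Meter:** centre at (0.429, -0.393), about 3 mm from the mat centre. It measured 141 x 70 mm at 14.1° yaw, against about 13.8° for the mat, so it lies lengthwise and wholly on it.
- **Catch:** pulled to a hard stop. Tool travel was 27.6 mm, but the images before raising the shield gave only 26–27 mm and the last top view about the same. All are above 25 mm but short of the nominal 30 mm. I relied on the firm stop and did not pull again.
- **Shield and pointer:** after release the shield stood at about 1.10 rad and the pointer at about 1.06–1.08 rad. The pointer showed the same angle in images before and after release, and matches its starting estimate of 1.07–1.10.
- **Surroundings:** the dish, right bottle and tape roll look unchanged in the images. I did not check the beaker or left bottle again at the end. The gripper was clear, with contact force near zero.

**Disagreement:** the fingertips sat about 25 mm higher than the stated tool geometry predicts, so the first grip closed above the meter. I corrected this by camera and touch, and the offset stayed constant afterwards. The tool's arc radius also read about 5 mm too large (203 mm against 198 mm), probably from the bar settling in the grip.

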